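# Square the pages and hold the binding comb open

## Task

Get the comb binder ready for loading: wind the red crank of the handwheel clockwise until the orange guide has pushed the yellow page block snug and square against the aluminium fence. Then pull the green handle towards the robot until its yellow pointer stands at the red clip on the scale, and keep it there: it springs back, so the job finishes while the gripper is still holding the handle at the mark. Move the guide only with the crank, and leave the other things on the desk and machine where they are.

Things in the scene. Friction and masses are not known exactly. Their poses are not given: they have to be found in the camera images.
- machine: Comb binder, fixed: white case 260 (x) x 500 (y) x 55 mm high. Origin: centre of its underside; deck at 55 mm. Its -x side (blue stripe) faces the robot, +y is the green handle's end. On the deck: handwheel at x -20, y -175; page block between the orange guide and an aluminium fence (inner face at y = +150, 24 mm high); comb and steel rake on the -x side; white scale with red clip at the +y end.
- wheel_centre (a point): On the handwheel's upright axis (black disc, 110 mm diameter, top 86 mm above the desk), at mid-height of the crank knob. Clockwise seen from above drives the guide to the fence, 10 mm per radian; it stays where left. 0.8 to 1.3 turns are needed from the start. Force at the knob 1 to 3 N until the pages are tight, then rises steeply; winding 2 mm too far does no harm.
- crank: Red upright crank knob on the handwheel: cylinder 20 mm diameter, 40 mm tall (88 to 128 mm above the desk), 43 mm from the wheel's axis. Origin: centre of the knob. It spins freely on its own pin, so, pinched from above, it can be led round the circle with the gripper's orientation unchanged.
- guide: Orange side guide, plate 100 (machine x) x 12 x 28 mm high, sliding along machine y, driven by the handwheel. Origin: lower middle of the face that presses on the pages, at deck level, machine x = +50 mm. With the pages snug this face is at machine y = +2 mm (150 less the pages' 148).
- pages_centre (a point): Centre (half-way up) of the loose yellow-covered page block on the deck, 105 (x) x 148 (y) x 22 mm, about 0.3 kg. At the start it lies 8 to 18 mm short of the fence and a little askew. Axes: parallel to the machine's when square. Snug against the fence its centre is at machine y = +76 mm.
- opener: Comb opener: steel slide with a green cross handle, round bar 14 mm diameter, 56 mm long along machine y, on two legs. Origin: bar centre, 100 mm above the desk; at rest at machine x +20, y +203. Slides only along machine -x, up to 65 mm; a spring pulls back with 4.5 N at rest plus 0.9 N per 10 mm. Free space before and behind the bar for fingers, down to 15 mm above the deck.
- pointer (a point): Tip of the small yellow pointer, 3 mm wide, carried by the opener beside the scale; it moves with the green handle: always 70 mm on the -x side of the bar's centre.
- mark: Red clip on the white scale, the setting mark, fixed for the run: tip 4 mm wide, its centre line at the origin, at deck level. Axes parallel to the machine's. It stands 30 to 52 mm on the -x side of the pointer's rest position: that is the pull needed. Pointer at the mark: same machine x.
- tin: bystander: small brass tin, 44 mm diameter, 28 mm high, standing on the machine's deck behind the handwheel; origin: centre of its underside.
- mouse: bystander: blue computer mouse, 100 x 58 x 32 mm; origin: centre of its underside.
- pencup: bystander: black open cup, 76 mm diameter, 95 mm high; origin: centre of its underside.
- tub: bystander: white lidded jar, 72 mm diameter, 85 mm high; origin: centre of its underside.
- stapler: bystander: black and grey stapler, 140 x 36 x 40 mm; origin: centre of its underside.
- tape: bystander: tape dispenser, 130 x 55 x 80 mm; origin: centre of its underside.
- spare_pages: bystander: green-covered page block, 105 x 148 x 22 mm, lying beside the machine; origin: centre of its underside.
Not all that is in view belongs to the job. Leave any black or blue look-alike of the part that bears pages_centre alone.

How it is judged (in metres and radians):
On the way, in this order (a step that is already met when the one before it is completed fails the run):
1. the guide has been wound until the page block is snug and square between guide and fence (y of guide in the frame of machine above -0.0005 m and y of pages_centre in the frame of machine above 0.0735 m and angle between the y axis of pages_centre and the y axis of machine, either way round below 0.04 rad), for 0.2 s.
2. the green handle is held by the gripper with the pointer at the red clip (x of pointer in the frame of mark between -0.003 and 0.003 m and contact force between the fingers and opener above 2 N), for 0.3 s.
At the end, for the whole second after the job is handed in: Ends holding: fingers press on the still opener (over 2 N), its pointer within 3 mm of the red clip's centre line along the scale; the page block within 2.5 mm of the fence and square within 0.04 rad, the guide face within 2.5 mm of its snug place (all of step 1 and all of step 2 and linear speed of each of opener, guide below 0.01 m/s); the arm keeps its last pose, push and grip.
It fails at once if the guide is pushed directly by the robot (contact force between any of the fingers, the arm and guide above 2 N).
It fails at once if a bystander is moved by more than 25 mm (distance of any of tin, mouse, pencup, tub, stapler, tape, spare_pages from where it was at the start of the episode above 0.025 m).
It also fails if it takes over 54 s, if anything falls off the work surface, if the arm or the gripper's body presses on something with over 40 N, if the wrist force passes 120 N, or if a joint passes its speed limit or range.

## Robot

A 6-joint arm with a two-finger parallel gripper is mounted at the origin on the work surface. World frame = base frame: x ahead of the robot, y to its left, z up, the work surface at z = 0. Lengths are in mm, angles in degrees, forces in N, time in s.
With the tool pointing down it reaches from about 350 to 850 mm from the base axis. Payload 8.1 kg.
Tool frame: the origin (TCP) lies at the centre of the arm's flange, where the gripper is bolted on; the fingertips stand 173 mm ahead of it and the grasp point (between the pads) lies 155 mm ahead of it; z points along the fingers, y is the line along which they close (so a half turn about z gives the same grasp; the last joint's range is limited). The gripper opens to 85 mm and grips with 20 to 120 N. Pads are 22 mm wide; open, the fingers measure 114 mm over their backs; the gripper's body (76 mm by 85 mm) begins 54 mm behind the grasp point. The pads swing forward as they close: fully open they stand 13 mm farther back than shut.
Start: joints at [61.857, 7.471, 85.268, -0, 87.261, -4.893], TCP at [236.832, 551.287, 404.692] pointing down, gripper open.
Joint ranges: [-169.43, 169.43], [-51.17, 129.36], [1.28, 143.12], [-76.62, 256.62], [0, 156.53], [-152.29, 152.29]. Speed limits (degrees/s): [136.94, 136.94, 159.86, 180, 180, 180].

## Interface

Orientations are given as [roll, pitch, yaw] about the fixed x, y, z axes, in that order (R = Rz(yaw) Ry(pitch) Rx(roll)).
In Python, from bench import * gives the robot as it stands.
- The arm moves only by the shell command python3 -m jog 'ROWS' [FORCE]. ROWS is text: rows parted by semicolons, each of 7 numbers parted by spaces: the shift along the tool's x, y, z scaled (see below), then the turn, a rotation vector about the tool's x, y, z scaled (see below), then the closure, from -1 (fully open) to 1 (shut). In form: tx ty tz wx wy wz hand; .... A call has 1 to 5 rows; each row shifts and turns the commanded pose from where the row before left it, along the tool's axes as they then stand; what a row does not reach is not made up. The controller multiplies each number of a shift by 0.1 m and each number of a turn by 60 degrees. A row lasts 1/8 s, in which the tool goes at most 62.5 mm and 10.7 degrees, less where a joint would pass 70% of its speed; a pose out of reach is approached as far as the arm can. A call with a number of a shift or a turn outside -1 to 1 is refused whole. A call with a gripper value outside its range is refused whole. The fingers move at their own pace and stop on an object; FORCE is the grip in N (left out, the last holds). Time passes only in rows, so rows that do not move let the fingers close. It gives the time, the measured TCP pose, the force, the opening and the grip force at its end, in the units of the state.
- sense(): the state, without advancing time (a new reading comes with each control period).
- snapshot(name): name is "scene" or "side" or "wrist"; returns a dict with "img" (400x640x3 uint8, red, green, blue), "fx", "fy", "cx", "cy" (pixels), "extrinsics" (4x4, takes a point from camera to world coordinates). Camera axes: x right, y down, z forward; pixel columns grow to the right and rows downward; lengths in mm; the calibration is good to about 2 mm. A picture is of the moment at which its call begins. There is no depth.
- hand_in(): hands the job in; it is judged then, once.
The state is a dict: "time": time; "joint_pos": joint angles; "qd": joint speeds; "joint_efforts": joint torques, N m; "tool_pos": TCP position; "tcp_rot": TCP orientation; "ft_force": force on the tool from outside, world axes, zero at the start; "wrist_torque": the same for the moment, N m; "finger_gap": finger opening in mm; "grip_force": force on a finger pad.
Only numpy, scipy, OpenCV 4.12 (cv2) and the standard library are available. Lean on these libraries where they do the work, as an engineer would, in place of code of your own. Each camera call takes 0.05 s, during which the arm holds its last target. There are 200 camera calls.

## Working session

There is one attempt and no reset: what is moved stays moved. The work goes in short steps, Python scripts to look and compute and a shell command to move; the robot and the scene stay as the last step left them, time stands still between calls to the robot, and variables do not carry over. Pictures are saved under pics/ and viewed, at most 10 in all, crops included, and the job is handed in when it is done.

```bash
ls; mkdir -p pics
python3 - <<'E'
from bench import *
import cv2
print(sense())
for n in ("scene","side"):
    s=snapshot(n); cv2.imwrite(f"pics/{n}0.png",s["img"][:,:,::-1]); print(n,s["fx"],s["fy"],s["cx"],s["cy"],s["extrinsics"])
E
```

```text
pics
{'time': 0.0, 'joint_pos': array([ 6.18565050e+01,  7.51389557e+00,  8.53306717e+01,  5.04845759e-04,
        8.72643631e+01, -4.89075412e+00]), 'qd': array([ 0.05450048,  0.0435375 , -0.02269483,  0.02504225,  0.07295188,
       -0.03743067]), 'joint_efforts': array([-5.98751976e-04, -5.69437373e+01, -5.00522268e+01, -2.54736542e-04,
        1.57691503e-02,  1.27413182e-05]), 'tool_pos': array([236.71138144, 551.06361454, 403.64345015]), 'tcp_rot': array([-1.79891509e+02, -9.78936724e-03,  1.56747225e+02]), 'ft_force': array([-0.99289509,  0.40045756,  0.47138942]), 'wrist_torque': array([-0.06223051,  0.02147384,  0.00590503]), 'grip_force': 0.0, 'finger_gap': 85.21153874414193}
scene 421.5731228998321 421.5731228998321 318.2465708868966 208.17226403786162 [[ 3.26215412e-01  5.99904317e-01 -7.30546586e-01  1.37960783e+03]
 [ 9.45110903e-01 -2.22253255e-01  2.39517998e-01 -2.71903028e+02]
 [-1.86784753e-02 -7.68582007e-01 -6.39478548e-01  8.14313489e+02]
 [ 0.00000000e+00  0.00000000e+00  0.00000000e+00  1.00000000e+00]]
side 500.2294322228484 500.2294322228484 316.2352750171644 193.15734522700868 [[ 9.90817461e-01 -1.09470550e-01  7.93533683e-02  3.94176338e+02]
 [-1.34968354e-01 -7.66000232e-01  6.28511883e-01 -1.08696515e+03]
 [-8.01884302e-03 -6.33450742e-01 -7.73741465e-01  1.45071553e+03]
 [ 0.00000000e+00  0.00000000e+00  0.00000000e+00  1.00000000e+00]]
```

View pics/scene0.png

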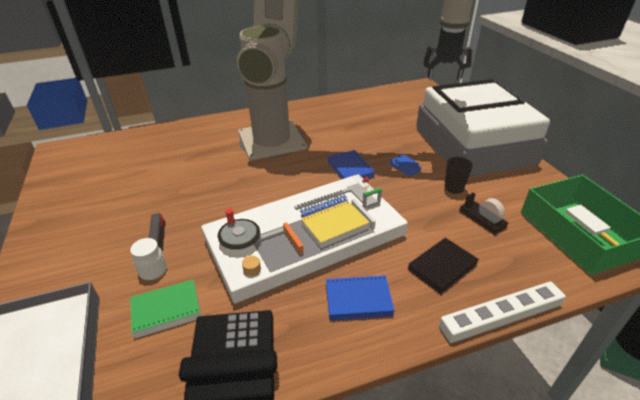

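View pics/side0.png

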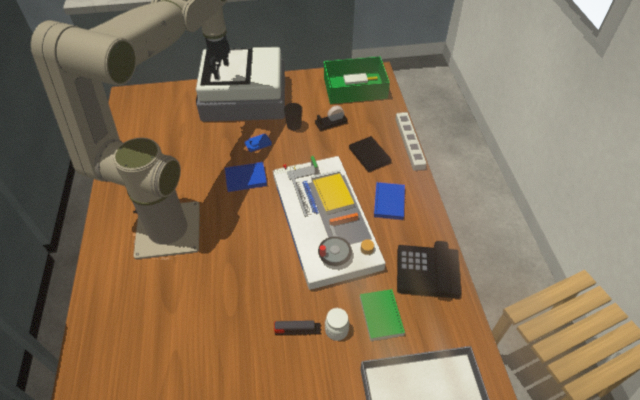

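Candidates in the scene view:
- Crank: red knob at (230,215). The red spots on the stapler end at (158,218) and the scale clip at (366,181) are not it.
- Pages: yellow block at (336,223). The look-alikes are blue at (360,297) and (350,165), black at (443,264), and the green spare block at (165,308).
- Handle: green bar at (372,196). The green tray at (590,220) is not it.

I choose the knob on the disc, the yellow block and the bar on the machine. I'll check them in one close crop.

```bash
cat > h.py <<'E'
import numpy as np, cv2
from bench import *
def ray(s,p):
    E=s["extrinsics"]; d=E[:3,:3]@np.array([(p[0]-s["cx"])/s["fx"],(p[1]-s["cy"])/s["fy"],1]); return E[:3,3],d/np.linalg.norm(d)
def plane(s,p,z):
    o,d=ray(s,p); return o+d*(z-o[2])/d[2]
def tri(s1,p1,s2,p2):
    A=np.zeros((3,3));b=np.zeros(3); R=[ray(s1,p1),ray(s2,p2)]
    for o,d in R: M=np.eye(3)-np.outer(d,d);A+=M;b+=M@o
    x=np.linalg.solve(A,b); return x,[round(float(np.linalg.norm(np.cross(x-o,d))),1) for o,d in R]
def proj(s,P):
    c=np.linalg.inv(s["extrinsics"])@np.append(P,1); return np.array([s["fx"]*c[0]/c[2]+s["cx"],s["fy"]*c[1]/c[2]+s["cy"]])
R_={"red":[((0,130,70),(6,255,255)),((174,130,70),(180,255,255))],"orange":[((6,150,120),(17,255,255))],"yellow":[((20,120,110),(33,255,255))],"green":[((45,90,40),(85,255,255))],"dark":[((0,0,0),(180,90,110))]}
def blobs(s,col,box=None,amin=6):
    h=cv2.cvtColor(s["img"],cv2.COLOR_RGB2HSV); m=sum(cv2.inRange(h,a,b) for a,b in R_[col]).astype(np.uint8)
    if box: x0,y0,x1,y1=box; k=np.zeros_like(m);k[y0:y1,x0:x1]=m[y0:y1,x0:x1];m=k
    n,l,st,c=cv2.connectedComponentsWithStats(m)
    return [(c[i].round(1),st[i].tolist()) for i in range(1,n) if st[i,4]>=amin]
E
python3 - <<'E'
from h import *
S={n:snapshot(n) for n in("scene","side")}
B={"scene":(200,170,410,300),"side":(265,150,390,290)}
for n in S:
    for c in("red","orange","yellow","green","dark"): print(n,c,blobs(S[n],c,B[n]))
a=S["scene"]["img"][170:300,200:410]; b=S["side"]["img"][150:290,265:390]
a=cv2.resize(a,None,fx=2.2,fy=2.2,interpolation=2); b=cv2.resize(b,None,fx=2.6,fy=2.6,interpolation=2)
o=np.zeros((max(a.shape[0],b.shape[0]),a.shape[1]+b.shape[1],3),np.uint8);o[:a.shape[0],:a.shape[1]]=a;o[:b.shape[0],a.shape[1]:]=b
cv2.imwrite("pics/crop1.png",o[:,:,::-1]);print(o.shape)
E
```

```text
scene red [(array([365.9, 178.9]), [364, 177, 5, 5, 15]), (array([229.4, 215.5]), [225, 208, 9, 16, 96])]
scene orange [(array([226.8, 210.2]), [224, 208, 9, 8, 16]), (array([293. , 237.2]), [284, 223, 18, 30, 173])]
scene yellow [(array([334.2, 221. ]), [302, 202, 67, 40, 1482])]
scene green [(array([372.7, 191.3]), [364, 188, 17, 8, 51])]
scene dark [(array([336.9, 173.2]), [333, 170, 9, 9, 18]), (array([372.2, 175.1]), [368, 170, 8, 9, 16]), (array([404.1, 172.8]), [398, 170, 12, 7, 19]), (array([371.2, 200.8]), [363, 191, 18, 17, 82]), (array([244.9, 238.6]), [218, 219, 71, 31, 466]), (array([364. , 230.6]), [360, 229, 8, 4, 11]), (array([346.8, 237.6]), [336, 233, 23, 10, 32]), (array([332.5, 243.8]), [331, 243, 4, 3, 6]), (array([324.4, 247.1]), [320, 245, 10, 5, 15]), (array([372., 248.]), [369, 247, 7, 3, 7]), (array([298.5, 253.2]), [295, 249, 8, 8, 15]), (array([212. , 256.5]), [211, 254, 3, 6, 6]), (array([349.5, 257.2]), [347, 256, 6, 3, 6]), (array([332.5, 264. ]), [330, 263, 6, 3, 6]), (array([221.7, 277.5]), [217, 268, 10, 20, 23])]
side red [(array([284.3, 165.7]), [283, 165, 3, 3, 6]), (array([322.1, 250. ]), [319, 245, 7, 12, 55])]
side orange [(array([314.8, 218.4]), [265, 150, 125, 140, 5711]), (array([386.8, 151. ]), [385, 150, 4, 3, 6]), (array([345.2, 217.1]), [330, 213, 28, 9, 88]), (array([333.1, 288. ]), [324, 286, 17, 4, 30])]
side yellow [(array([332.9, 191.6]), [313, 173, 41, 38, 982]), (array([386.5, 289. ]), [384, 289, 6, 1, 6])]
side green [(array([313.6, 161.2]), [311, 156, 6, 11, 31])]
side dark [(array([372.1, 157.9]), [353, 150, 37, 21, 480]), (array([315.9, 170.4]), [315, 167, 3, 7, 14]), (array([265.9, 181.4]), [265, 177, 2, 9, 10]), (array([380.3, 216.7]), [374, 214, 16, 5, 22]), (array([353.3, 221.1]), [351, 220, 6, 3, 7]), (array([335.2, 254.9]), [320, 237, 31, 29, 202])]
(364, 787, 3)
```

View pics/crop1.png

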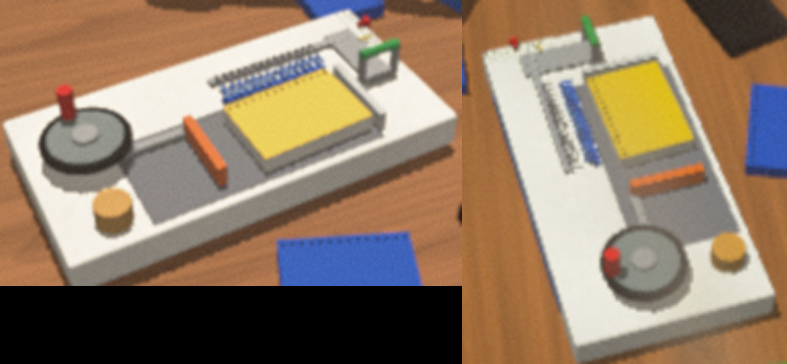

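The crop confirms the knob on the disc (red, crop (66,103)), the orange guide, the yellow pages and the green bar. The red clip and yellow pointer are at the far end of the scale. Next I triangulate.

Run:
```python
from h import *
a=snapshot("scene");b=snapshot("side"); np.set_printoptions(precision=1,suppress=True)
kn=tri(a,(229.3,215),b,(322,249.7)); hub=tri(a,(238.4,230),b,(335.4,249.2)); bar=tri(a,(372.7,191.3),b,(313.6,161.2)); clip=tri(a,(365.9,178.9),b,(284.3,165.7))
print("knob",kn,"hub",hub,"bar",bar,"clip",clip)
print("plane knob",plane(a,(229.3,215),108),plane(b,(322,249.7),108)); print("bar",plane(a,(372.7,191),100),plane(b,(313.6,161.2),100))
w=(plane(a,(238.4,230),88)+plane(b,(335.4,249.2),88))/2; g=(plane(a,(372.7,191),101)+plane(b,(313.6,161.2),101))/2
v=(g-w)[:2]; yaw=np.arctan2(v[1],v[0])-np.arctan2(378,40); R=np.array([[np.cos(yaw),-np.sin(yaw)],[np.sin(yaw),np.cos(yaw)]])
o=w[:2]-R@[-20,-175]; print("w",w,"g",g,"len",np.hypot(*v),np.hypot(378,40),"yaw",np.degrees(yaw),"o",o)
for n,q,z in(("knob",kn[0],0),("clip",clip[0],0)): print(n,"in machine",R.T@(q[:2]-o),q[2])
print("pages",R.T@(plane(a,(334.2,221),74)[:2]-o),R.T@(plane(b,(332.9,191.6),77)[:2]-o))
for P in([-130,-250],[130,-250],[130,250],[-130,250]):
    Q=np.append(R@P+o,55); print(P,proj(a,Q),proj(b,Q))
```

```text
knob (array([ 519. , -231. ,  109.2]), [1.4, 1.4]) hub (array([ 563.2, -219.9,   89. ]), [0.8, 0.8]) bar (array([543.9, 163.2,  98. ]), [0.7, 0.7]) clip (array([435.8, 192.5,  59.4]), [0.1, 0.1])
plane knob [ 518.9 -232.1  108. ] [ 518.7 -228.7  108. ]
bar [545.7 161.7 100. ] [543.6 162.3 100. ]
w [ 562.5 -219.7   88. ] g [545.2 161.2 101. ] len 381.31306946765596 380.11051024669126 yaw 8.640981330904829 o [556.  -43.7]
knob in machine [ -64.7 -179.7] 109.17787830881937
clip in machine [-83.3 251.5] 59.428444463369274
pages [53.  64.1] [49.  64.6]
[-130, -250] [200.2 224.2] [308.8 282.6]
[130, -250] [231.1 290.6] [386.1 262.2]
[130, 250] [408.1 220.8] [338.3 154.9]
[-130, 250] [357.3 172.5] [272.4 169.5]
```

```bash
python3 -m jog '0 0 0 0 0 .175 -1; 0 0 0 0 0 .175 -1; 0 0 0 0 0 .175 -1; 0 0 0 0 0 .175 -1; 0 0 0 0 0 .175 -1' 40; python3 -m jog '0 0 0 0 0 .093 -1; -.54 .108 0 0 0 0 -1; -.54 .108 0 0 0 0 -1; -.54 .108 0 0 0 0 -1; -.54 .108 0 0 0 0 -1'
```

```text
time: 0.92
tool_pos: [236.8, 551.3, 404.6]
tcp_rot: [-180.0, 0.0, 103.9]
ft_force: [0.5, 0.3, 0.8]
finger_gap: 85.2
grip_force: 0.0
time: 1.55
tool_pos: [312.3, 342.7, 404.7]
tcp_rot: [180.0, -0.0, 98.7]
ft_force: [0.6, -0.3, 0.6]
finger_gap: 85.3
grip_force: 0.0
```

```bash
python3 -m jog '-.54 .108 0 0 0 0 -1; -.54 .108 0 0 0 0 -1; -.54 .108 0 0 0 0 -1; -.54 .108 0 0 0 0 -1; -.54 .108 0 0 0 0 -1'; python3 -m jog '-.54 .108 0 0 0 0 -1; -.54 .108 0 0 0 0 -1; -.54 .108 0 0 0 0 -1; -.54 .108 0 0 0 0 -1; -.54 .108 .1 0 0 0 -1';python3 -m jog '-.54 .108 .3 0 0 0 -1; 0 0 .2 0 0 0 -1;0 0 0 0 0 0 -1;0 0 0 0 0 0 -1'
python3 - <<'E'
from h import *
s=snapshot("wrist");cv2.imwrite("pics/w1.png",s["img"][:,:,::-1]);print(sense()["tool_pos"],sense()["tcp_rot"])
print(s["fx"],s["cx"],s["cy"],s["extrinsics"]);[print(c,blobs(s,c)) for c in("red","orange","yellow","green")]
E
```

```text
time: 2.17
tool_pos: [406.4, 83.8, 405.0]
tcp_rot: [179.9, -0.0, 98.7]
ft_force: [0.7, 0.4, -0.1]
finger_gap: 85.3
grip_force: 0.0
time: 2.8
tool_pos: [500.9, -175.3, 395.7]
tcp_rot: [179.9, 0.1, 98.7]
ft_force: [1.6, 0.3, 0.0]
finger_gap: 85.7
grip_force: 0.0
time: 3.3
tool_pos: [519.2, -223.9, 346.0]
tcp_rot: [179.9, 0.0, 98.7]
ft_force: [0.1, 0.9, 0.3]
finger_gap: 85.3
grip_force: 0.0
[ 519.3324343  -223.93124821  346.57576348] [1.79885507e+02 7.51029443e-02 9.87485449e+01]
282.248531785864 323.040527426533 199.02244229009696 [[ 9.88284699e-01  1.46160495e-01  4.39370489e-02  5.08166977e+02]
 [ 1.52612942e-01 -9.49460111e-01 -2.74289604e-01 -1.55714070e+02]
 [ 1.62617103e-03  2.77781581e-01 -9.60642883e-01  3.15846345e+02]
 [ 0.00000000e+00  0.00000000e+00  0.00000000e+00  1.00000000e+00]]
red [(array([322.5, 223.8]), [310, 204, 26, 40, 858])]
orange [(array([128. , 201.1]), [0, 0, 412, 397, 69140]), (array([583.5, 137.1]), [511, 0, 129, 257, 16073]), (array([469.7,  54.7]), [399, 46, 143, 20, 2460]), (array([498.5, 192. ]), [495, 192, 8, 1, 8]), (array([497.3, 195. ]), [495, 194, 5, 4, 6]), (array([478.9, 276.6]), [451, 267, 53, 26, 778]), (array([155.4, 381.7]), [125, 356, 57, 44, 1654]), (array([490.6, 381.8]), [465, 356, 57, 44, 1647])]
yellow []
green [(array([400.7, 321.7]), [382, 303, 41, 43, 1164])]
```

View pics/w1.png

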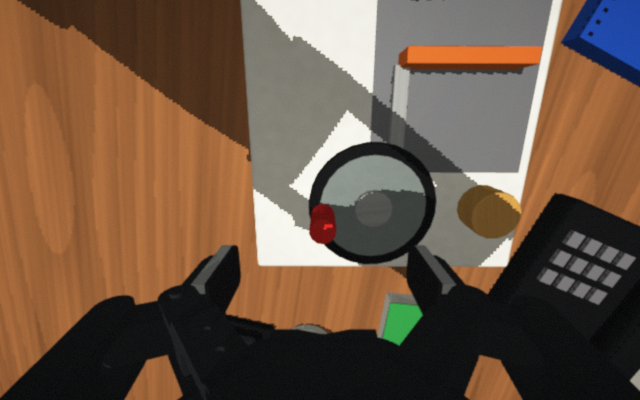

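The wrist view shows the knob at (322,224), the hub at (373,208), the orange guide at (470,55), and the tin at (488,211), all clear of the fingers.

Run:
```python
from h import *
np.set_printoptions(precision=1,suppress=True)
s=snapshot("wrist"); y=np.radians(8.64);R=np.array([[np.cos(y),-np.sin(y)],[np.sin(y),np.cos(y)]]);o=np.array([556,-43.7]);M=lambda P:R.T@(P[:2]-o)
t=sense()["tool_pos"]; print("tcp",M(t),t[2])
for n,p,z in(("knob",(322.5,223.8),108),("hub",(373,208),88),("disc",(373,203),86),("guide upL",(402,47),83),("guide upR",(541,47),83),("corner-x-y",(258,266),55),("corner+x-y",(509,266),55)): 
    q=plane(s,p,z);print(n,q,M(q))
```

```text
tcp [ -63.3 -172.7] 346.75686951511193
knob [ 520.8 -235.6  108. ] [ -63.6 -184.4]
hub [ 562.3 -222.5   88. ] [ -20.7 -177.7]
disc [ 561.8 -218.7   86. ] [ -20.5 -173.9]
guide upL [559.4 -97.1  83. ] [ -4.7 -53.3]
guide upR [661.9 -81.1  83. ] [ 99.1 -52.9]
corner-x-y [ 465.1 -312.1   55. ] [-130.2 -251.7]
corner+x-y [ 722.3 -272.7   55. ] [ 130.  -251.4]
```

```bash
python3 -m jog '-.113 .01 .2 0 0 0 -1; 0 0 .3 0 0 0 -1; 0 0 .32 0 0 0 -1; 0 0 0 0 0 0 -1; 0 0 0 0 0 0 1' 40; python3 -m jog '0 0 0 0 0 0 1;0 0 0 0 0 0 1;0 0 0 0 0 0 1;0 0 0 0 0 0 1'
python3 - <<'E'
from h import *
s=sense();print(s)
y=np.radians(8.64);R=np.array([[np.cos(y),-np.sin(y)],[np.sin(y),np.cos(y)]]);print(R.T@(s["tool_pos"][:2]-[556,-43.7])+[20,175])
th=191.5
for k in range(16):
    a,b=np.radians([th,th-22]); print(k,th,"tx %.3f ty %.3f"%(.43*(np.sin(b)-np.sin(a)),.43*(np.cos(b)-np.cos(a)))); th-=22
E
```

```text
time: 4.03
tool_pos: [522.0, -236.2, 263.5]
tcp_rot: [180.0, 0.0, 98.7]
ft_force: [0.1, -1.0, -0.3]
finger_gap: 69.6
grip_force: 0.0
time: 4.53
tool_pos: [521.2, -236.5, 263.9]
tcp_rot: [-179.9, 0.1, 98.7]
ft_force: [-8.2, -1.7, 8.8]
finger_gap: 19.1
grip_force: 38.9
{'time': 4.525, 'joint_pos': array([-29.50496928,   9.60478796,  98.06622078,  -0.10988087,
        72.36454523, -38.13285592]), 'qd': array([-0.04840572, -0.04701509,  0.04197086, -0.05488044,  0.09586453,
        0.13522376]), 'joint_efforts': array([ 2.73081601e+00, -5.16355455e+01, -4.59220362e+01,  1.75611097e+00,
       -2.42548026e+00,  3.09742894e-02]), 'tool_pos': array([ 521.17017904, -236.49610143,  263.94781894]), 'tcp_rot': array([-1.79907361e+02,  6.03790790e-02,  9.86612574e+01]), 'ft_force': array([-8.22279439, -1.67747247,  8.83619813]), 'wrist_torque': array([-0.18282346,  1.35835264, -0.01937836]), 'grip_force': 38.927940130233765, 'finger_gap': 19.121516434533973}
[-43.39747117 -10.37587169]
0 191.5 tx 0.164 ty -0.001
1 169.5 tx 0.153 ty 0.060
2 147.5 tx 0.119 ty 0.113
3 125.5 tx 0.068 ty 0.149
4 103.5 tx 0.007 ty 0.164
5 81.5 tx -0.055 ty 0.155
6 59.5 tx -0.109 ty 0.123
7 37.5 tx -0.147 ty 0.073
8 15.5 tx -0.164 ty 0.013
9 -6.5 tx -0.157 ty -0.049
10 -28.5 tx -0.127 ty -0.104
11 -50.5 tx -0.078 ty -0.144
12 -72.5 tx -0.019 ty -0.163
13 -94.5 tx 0.044 ty -0.158
14 -116.5 tx 0.100 ty -0.130
15 -138.5 tx 0.141 ty -0.083
```

```bash
python3 -m jog '.164 0 0 0 0 0 1; .153 .06 0 0 0 0 1; .119 .113 0 0 0 0 1; .068 .149 0 0 0 0 1; .007 .164 0 0 0 0 1'
python3 - <<'E'
from h import *
s=sense()
y=np.radians(8.64);R=np.array([[np.cos(y),-np.sin(y)],[np.sin(y),np.cos(y)]]);p=R.T@(s["tool_pos"][:2]-[556,-43.7])+[20,175];print(p,np.hypot(*p),np.degrees(np.arctan2(p[1],p[0])),s["ft_force"])
w=snapshot("wrist");[print(c,blobs(w,c,amin=60)) for c in("red","orange","yellow")]
E
```

```text
time: 5.15
tool_pos: [563.0, -179.9, 264.0]
tcp_rot: [179.9, 0.4, 98.7]
ft_force: [-3.2, -25.6, 0.4]
finger_gap: 19.0
grip_force: 40.5
[ 6.43065716 39.27972788] 39.802642799349144 80.70233678832288 [ -3.21501129 -25.61364738   0.37458307]
red [(array([322.9, 265.4]), [301, 227, 45, 74, 2645])]
orange [(array([587.9, 176.8]), [514, 0, 126, 312, 19361]), (array([450.7,  56.9]), [346, 43, 213, 30, 5669]), (array([ 66.5, 241.3]), [0, 75, 166, 325, 37158])]
yellow []
```

```bash
cat >> h.py <<'E'
def knob():
    s=sense();y=np.radians(8.64);R=np.array([[np.cos(y),-np.sin(y)],[np.sin(y),np.cos(y)]]);p=R.T@(s["tool_pos"][:2]-[556,-43.7])+[20-.3,175+3];f=R.T@s["ft_force"][:2];th=np.arctan2(p[1],p[0])
    print("rel",p.round(1),"r %.1f th %.1f"%(np.hypot(*p),np.degrees(th)),"F radial %.1f tangential(ccw+) %.1f"%(f@p/np.hypot(*p),f@[-np.sin(th),np.cos(th)]))
E
python3 -m jog '-.069 .155 0 0 0 0 1; -.109 .123 0 0 0 0 1; -.147 .073 0 0 0 0 1; -.164 .013 0 0 0 0 1; -.157 -.049 0 0 0 0 1'; python3 -c "
from h import *
knob()"
```

```text
time: 5.82
tool_pos: [603.4, -236.9, 263.9]
tcp_rot: [180.0, -0.0, 98.7]
ft_force: [-9.8, 5.2, 11.9]
finger_gap: 19.0
grip_force: 41.5
rel [ 37.6 -20.2] r 42.6 th -28.2 F radial -11.0 tangential(ccw+) 1.6
```

```bash
python3 -m jog '-.127 -.106 0 0 0 0 1; -.078 -.144 0 0 0 0 1; -.019 -.163 0 0 0 0 1; 0 0 0 0 0 0 1'
python3 - <<'E'
from h import *
knob()
for n in("scene","side"):
    s=snapshot(n)
    print(n,[blobs(s,c,b,30) for c,b in(("orange",(270,170,410,300) if n=="scene" else (300,175,375,235)),("yellow",(290,190,400,280) if n=="scene" else (300,165,370,230)))])
th=-94.5
for k in range(6):
    a,b=np.radians([th,th-11]); print(k,th,"tx %.3f ty %.3f"%(.43*(np.sin(b)-np.sin(a)),.43*(np.cos(b)-np.cos(a)))); th-=11
E
```

```text
time: 6.32
tool_pos: [565.1, -266.7, 264.0]
tcp_rot: [179.9, 0.2, 98.6]
ft_force: [-1.2, -6.9, 4.6]
finger_gap: 19.0
grip_force: 41.1
rel [ -4.8 -43.9] r 44.1 th -96.2 F radial 6.9 tangential(ccw+) -1.5
scene [[(array([310.7, 230.9]), [301, 217, 20, 30, 186])], [(array([337.4, 220.6]), [306, 202, 66, 40, 1449])]]
side [[(array([368.1, 199.3]), [358, 175, 17, 60, 554])], [(array([322.7, 177.6]), [318, 175, 9, 6, 33])]]
0 -94.5 tx 0.014 ty -0.081
1 -105.5 tx 0.030 ty -0.077
2 -116.5 tx 0.044 ty -0.070
3 -127.5 tx 0.056 ty -0.060
4 -138.5 tx 0.067 ty -0.048
5 -149.5 tx 0.075 ty -0.035
```

```bash
for r in '.016 -.081 0 0 0 0 1; .03 -.077 0 0 0 0 1; 0 0 0 0 0 0 1' '.044 -.07 0 0 0 0 1; 0 0 0 0 0 0 1'; do :; done
python3 -m jog '.016 -.081 0 0 0 0 1; .03 -.077 0 0 0 0 1; 0 0 0 0 0 0 1' | head -1; python3 -c "
from h import *
knob()"; python3 -m jog '.044 -.07 0 0 0 0 1; 0 0 0 0 0 0 1' | head -1;  python3 -c "
from h import *
knob()
s=snapshot('scene');print(blobs(s,'orange',(270,170,410,300),30),blobs(s,'yellow',(290,190,400,280),30))"
```

```text
time: 6.8
rel [-18.9 -40.1] r 44.3 th -115.2 F radial 8.0 tangential(ccw+) 16.3
time: 7.05
rel [-23.2 -37.1] r 43.8 th -122.0 F radial 4.8 tangential(ccw+) 45.7
[(array([311.7, 230.5]), [302, 217, 20, 29, 189])] [(array([338.1, 220.3]), [307, 202, 65, 39, 1429])]
```

Run:
```python
from h import *
s=snapshot("scene");d=snapshot("wrist");a=cv2.resize(s["img"][185:265,280:400],None,fx=4,fy=4,interpolation=2);b=cv2.resize(d["img"],(480,300));
o=np.vstack([a,b]);cv2.imwrite("pics/c2.png",o[:,:,::-1])
h=cv2.cvtColor(s["img"],cv2.COLOR_RGB2HSV);m=cv2.inRange(h,*R_["yellow"][0]);m[:190]=0;m[280:]=0;m[:,:290]=0;m[:,400:]=0
c=max(cv2.findContours(m,0,2)[0],key=cv2.contourArea)
y=np.radians(8.64);R=np.array([[np.cos(y),-np.sin(y)],[np.sin(y),np.cos(y)]])
P=np.array([R.T@(plane(s,p[0],77)[:2]-[556,-43.7]) for p in c]).astype(np.float32)
print(cv2.minAreaRect(P))
for p in [(30.5,0)]:pass
for pt in([-5,2,83],[100,2,83],[-5,2,55],[0,150,79],[100,150,79]):
    print(pt,(proj(s,np.append(R@pt[:2]+[556,-43.7],pt[2]))-[280,185])*4)
```

```text
((55.90200424194336, 73.80587005615234), (146.19288635253906, 105.71216583251953), 89.75728607177734)
[-5, 2, 83] [ 93.36236524 113.39372624]
[100, 2, 83] [167.17116734 208.64739353]
[-5, 2, 55] [ 95.06346685 144.7356046 ]
[0, 150, 79] [286.83335353  55.29597137]
[100, 150, 79] [365.67973686 138.02037244]
```

View pics/c2.png

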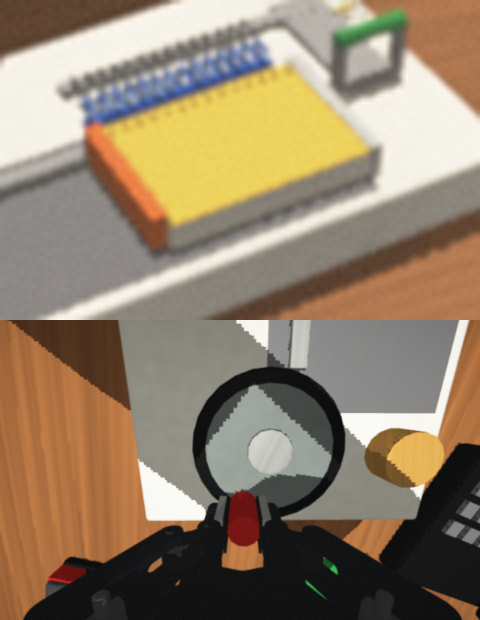

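The scene view shows the pages square (0.2° off), with the guide pressed on them and the fence at the far edge. Tangential force at the knob rose to 46 N, so the pages are tight. I release the knob and go over to the green bar.

```bash
python3 -m jog '0 0 0 0 0 0 -1; 0 0 0 0 0 0 -1; 0 0 0 0 0 0 -1; 0 0 -.4 0 0 0 -1; 0 0 -.4 0 0 0 -1'; python3 -m jog '.5 .08 0 0 0 0 -1; .5 .08 0 0 0 0 -1; .5 .08 0 0 0 0 -1; .5 .08 0 0 0 0 -1; .5 .08 0 0 0 0 -1' | head -2; python3 -m jog '.5 .08 0 0 0 0 -1; .5 .08 0 0 0 0 -1; .5 .08 0 0 0 0 -1; .17 .01 0 0 0 0 -1; 0 0 0 0 0 0 -1'
python3 - <<'E'
from h import *
s=snapshot("wrist");cv2.imwrite("pics/w3.png",s["img"][:,:,::-1]);[print(c,blobs(s,c,amin=20)) for c in("red","yellow","green")]
E
```

```text
time: 7.82
tool_pos: [541.0, -259.8, 342.8]
tcp_rot: [-179.9, -0.1, 98.7]
ft_force: [0.5, -0.7, -0.5]
finger_gap: 85.5
grip_force: 0.0
time: 8.45
tool_pos: [542.9, -5.3, 342.8]
time: 9.07
tool_pos: [542.6, 162.6, 342.6]
tcp_rot: [-180.0, 0.0, 98.8]
ft_force: [0.1, -0.6, 0.3]
finger_gap: 85.8
grip_force: 0.0
red [(array([209.9, 152. ]), [200, 145, 19, 20, 223])]
yellow [(array([247.7, 174.2]), [246, 165, 5, 20, 73]), (array([358.6, 298.4]), [304, 262, 109, 84, 7441])]
green [(array([326.1, 213.8]), [318, 181, 18, 69, 1146])]
```

View pics/w3.png

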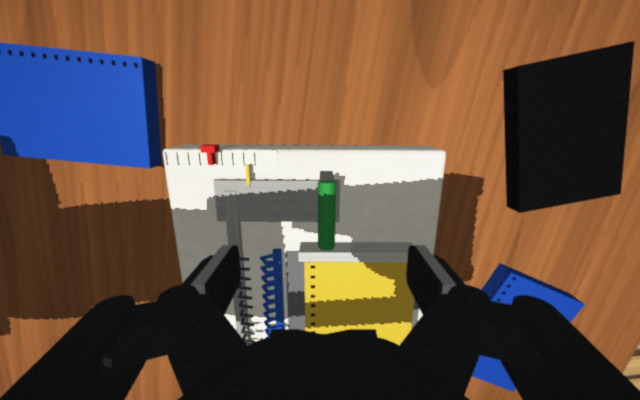

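The wrist view shows the red clip with its stem at about (210,160), the pointer at (248,174), and the green bar centred at (326,214) between the open fingers.

```bash
cat >> h.py <<'E'
Y=np.radians(8.64);RM=np.array([[np.cos(Y),-np.sin(Y)],[np.sin(Y),np.cos(Y)]]);M=lambda P:RM.T@(np.asarray(P)[:2]-[556,-43.7])
def marks(s,z=57):
    h=cv2.cvtColor(s["img"],cv2.COLOR_RGB2HSV)
    r=sum(cv2.inRange(h,a,b) for a,b in R_["red"]); yl=cv2.inRange(h,*R_["yellow"][0])
    for n,m in(("red",r),("yellow",yl)):
        for c,st in blobs(s,n,(100,100,330,250),15):
            if st[2]>60: continue
            for v in range(st[1],st[1]+st[3],2):
                u=np.where(m[v,st[0]:st[0]+st[2]])[0]+st[0]
                if len(u): print(n,v,u.min(),u.max(),M(plane(s,((u.min()+u.max())/2,v),z)).round(1))
E
python3 - <<'E'
from h import *
s=snapshot("wrist");marks(s)
print("bar",M(plane(s,(326.5,213.8),100)),"tcp",M(sense()["tool_pos"]),sense()["tool_pos"])
E
```

```text
red 143 206 206 [-87.1 251.8]
red 145 200 218 [-84.6 250.1]
red 147 200 218 [-84.8 248.3]
red 149 201 218 [-84.5 246.5]
red 151 206 214 [-84.3 244.8]
red 153 207 214 [-84. 243.]
red 155 207 214 [-84.2 241.2]
red 157 207 214 [-84.4 239.4]
red 159 208 214 [-84.2 237.6]
red 161 208 214 [-84.4 235.8]
red 163 209 211 [-85.5 233.9]
yellow 164 246 248 [-51.9 233.1]
yellow 166 246 249 [-51.6 231.3]
yellow 168 246 249 [-51.7 229.4]
yellow 170 246 249 [-51.9 227.6]
yellow 172 246 249 [-52.  225.7]
yellow 174 246 249 [-52.1 223.9]
yellow 176 246 249 [-52.3 222. ]
yellow 178 246 249 [-52.4 220.1]
yellow 180 246 249 [-52.5 218.2]
yellow 182 247 249 [-52.2 216.3]
bar [ 20.05267115 200.28162066] tcp [ 17.8768506  204.26409524] [542.98828549 160.93161456 342.64184975]
```

```bash
python3 -m jog '-.02 .02 .3 0 0 0 -1; 0 0 .3 0 0 0 -1; 0 0 .28 0 0 0 -1; 0 0 0 0 0 0 -1; 0 0 0 0 0 0 1' 40; python3 -m jog '0 0 0 0 0 0 1;0 0 0 0 0 0 1;0 0 0 0 0 0 1;0 0 0 0 0 0 1'
python3 - <<'E'
from h import *
print("tcp",M(sense()["tool_pos"]),RM.T@sense()["ft_force"][:2]);marks(snapshot("wrist"))
E
```

```text
time: 9.8
tool_pos: [545.9, 159.4, 256.0]
tcp_rot: [179.9, 0.0, 98.6]
ft_force: [0.2, 0.7, 1.3]
finger_gap: 69.7
grip_force: 0.0
time: 10.3
tool_pos: [545.3, 160.4, 255.6]
tcp_rot: [180.0, 0.0, 98.7]
ft_force: [-3.3, -1.6, 6.3]
finger_gap: 12.6
grip_force: 39.0
tcp [ 20.08085443 203.36848679] [-3.52570915 -1.09485179]
red 154 139 161 [-83.1 251.5]
red 156 129 162 [-85.9 250.3]
red 158 129 162 [-86.1 249.2]
red 160 130 162 [-86. 248.]
red 162 131 162 [-85.9 246.8]
red 164 131 158 [-87.4 245.6]
red 166 132 156 [-87.9 244.4]
red 168 141 156 [-85.4 243.2]
red 170 142 157 [-85.  241.9]
red 172 142 157 [-85.2 240.7]
red 174 142 157 [-85.4 239.5]
red 176 143 158 [-85.  238.3]
red 178 143 158 [-85.2 237. ]
red 180 143 158 [-85.4 235.8]
red 182 144 154 [-86.5 234.5]
red 184 145 150 [-87.7 233.3]
yellow 184 204 205 [-52.8 233.3]
yellow 186 201 206 [-53.6 232.1]
yellow 188 201 206 [-53.7 230.8]
yellow 190 201 206 [-53.9 229.5]
yellow 192 202 206 [-53.7 228.3]
yellow 194 202 207 [-53.5 227. ]
yellow 196 202 207 [-53.7 225.7]
yellow 198 202 207 [-53.8 224.4]
yellow 200 203 207 [-53.7 223.1]
yellow 202 203 207 [-53.8 221.8]
yellow 204 203 208 [-53.7 220.5]
yellow 206 203 208 [-53.8 219.2]
yellow 208 203 208 [-54.  217.9]
yellow 210 204 208 [-53.8 216.6]
yellow 212 204 209 [-53.6 215.3]
yellow 214 205 208 [-53.8 213.9]
```

```bash
python3 -m jog '0 -.08 0 0 0 0 1; 0 -.08 0 0 0 0 1; 0 -.08 0 0 0 0 1; 0 -.08 0 0 0 0 1; 0 0 0 0 0 0 1'; python3 -m jog '0 0 0 0 0 0 1; 0 0 0 0 0 0 1'|head -1
python3 - <<'E'
from h import *
print("tcp",M(sense()["tool_pos"]),RM.T@sense()["ft_force"][:2]);s=snapshot("wrist");marks(s)
a=cv2.resize(s["img"][120:280,100:300],None,fx=3,fy=3,interpolation=2);cv2.imwrite("pics/w4.png",a[:,:,::-1])
E
```

```text
time: 10.98
tool_pos: [514.0, 155.7, 255.6]
tcp_rot: [179.8, -0.0, 98.7]
ft_force: [6.8, 1.9, -2.2]
finger_gap: 13.0
grip_force: 39.5
time: 11.22
tcp [-11.21426456 203.38873527] [6.71876101 0.83402684]
red 154 192 212 [-82.7 251.7]
red 156 184 212 [-85.2 250.5]
red 158 184 213 [-85.  249.3]
red 160 184 213 [-85.2 248.1]
red 162 185 213 [-85. 247.]
red 164 185 211 [-85.8 245.8]
red 166 186 207 [-86.8 244.5]
red 168 195 207 [-84.2 243.3]
red 170 195 207 [-84.4 242.1]
red 172 195 207 [-84.5 240.9]
red 174 195 207 [-84.7 239.7]
red 176 196 208 [-84.2 238.4]
red 178 196 208 [-84.4 237.2]
red 180 196 208 [-84.5 236. ]
red 182 196 206 [-85.3 234.7]
red 184 197 202 [-86.3 233.5]
yellow 184 206 206 [-82.4 233.5]
yellow 186 201 205 [-84.3 232.2]
yellow 188 201 206 [-84.2 231. ]
yellow 190 201 206 [-84.3 229.7]
yellow 192 202 206 [-84.2 228.4]
yellow 194 202 208 [-83.7 227.2]
yellow 196 202 207 [-84.1 225.9]
yellow 198 202 207 [-84.3 224.6]
yellow 200 202 207 [-84.4 223.3]
yellow 202 203 207 [-84.3 222. ]
yellow 204 203 208 [-84.1 220.7]
yellow 206 203 208 [-84.3 219.4]
yellow 208 203 208 [-84.4 218.1]
yellow 210 204 208 [-84.3 216.8]
yellow 212 204 208 [-84.4 215.4]
yellow 214 205 207 [-84.6 214.1]
```

View pics/w4.png

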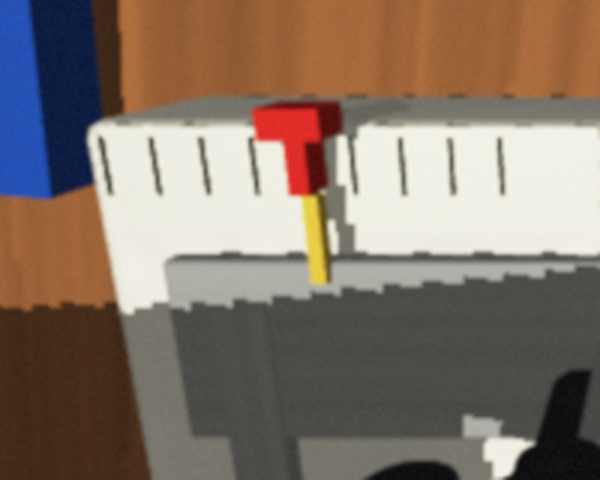

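The pointer now stands at the clip, within about 1 mm. With parallax (pointer about z 60, clip top about z 61) it is about 1.2 mm short. I correct that and check the page block again.

```bash
python3 -m jog '0 -.012 0 0 0 0 1; 0 0 0 0 0 0 1; 0 0 0 0 0 0 1; 0 0 0 0 0 0 1'
python3 - <<'E'
from h import *
print("tcp",M(sense()["tool_pos"]),RM.T@sense()["ft_force"][:2])
marks(snapshot("wrist"))
for n,b in(("scene",(340,165,420,215)),("side",(265,150,345,185))):
    s=snapshot(n);print(n,blobs(s,"red",b,3),blobs(s,"yellow",b,2),blobs(s,"green",b,5))
    a=cv2.resize(s["img"][150:265,260:420],None,fx=3,fy=3,interpolation=2)
    if n=="scene":A=a
    else:cv2.imwrite("pics/end.png",np.hstack([A,a])[:,:760,::-1])
    h=cv2.cvtColor(s["img"],cv2.COLOR_RGB2HSV);m=cv2.inRange(h,*R_["yellow"][0]);m[:170]=0;m[260:]=0;m[:,:290]=0;m[:,400:]=0
    c=max(cv2.findContours(m,0,2)[0],key=cv2.contourArea);print(cv2.minAreaRect(np.array([M(plane(s,p[0],77)) for p in c]).astype(np.float32)))
E
```

```text
time: 11.78
tool_pos: [513.2, 155.5, 255.6]
tcp_rot: [179.8, -0.0, 98.7]
ft_force: [6.4, 1.5, -1.2]
finger_gap: 12.7
grip_force: 39.5
tcp [-12.35668762 203.40487923] [6.594711   0.55315801]
red 154 194 213 [-82.9 251.7]
red 156 186 214 [-85.1 250.5]
red 158 186 215 [-85.  249.3]
red 160 186 215 [-85.1 248.2]
red 162 187 215 [-84.9 247. ]
red 164 187 213 [-85.7 245.8]
red 166 188 209 [-86.7 244.6]
red 168 197 209 [-84.2 243.3]
red 170 197 209 [-84.3 242.1]
red 172 197 209 [-84.5 240.9]
red 174 197 209 [-84.6 239.7]
red 176 198 209 [-84.4 238.5]
red 178 198 210 [-84.3 237.2]
red 180 198 210 [-84.4 236. ]
red 182 198 208 [-85.2 234.7]
red 184 199 205 [-85.9 233.5]
yellow 186 201 205 [-85.5 232.2]
yellow 188 201 206 [-85.3 231. ]
yellow 190 201 206 [-85.4 229.7]
yellow 192 201 206 [-85.6 228.4]
yellow 194 202 206 [-85.4 227.2]
yellow 196 202 207 [-85.3 225.9]
yellow 198 202 207 [-85.4 224.6]
yellow 200 203 207 [-85.3 223.3]
yellow 202 203 207 [-85.4 222. ]
yellow 204 202 208 [-85.6 220.7]
yellow 206 203 208 [-85.4 219.4]
yellow 208 203 208 [-85.5 218.1]
yellow 210 204 208 [-85.4 216.8]
yellow 212 204 208 [-85.5 215.5]
yellow 214 205 207 [-85.7 214.1]
scene [] [(array([349.8, 209. ]), [340, 202, 25, 13, 236])] [(array([360.8, 187.6]), [358, 185, 6, 5, 19])]
((56.08626174926758, 73.9209213256836), (146.17031860351562, 105.95787048339844), 89.6057357788086)
side [(array([284.3, 165.4]), [283, 164, 3, 4, 7])] [(array([330. , 179.4]), [314, 172, 31, 13, 297])] [(array([306.2, 164. ]), [305, 160, 3, 9, 18])]
((52.43423843383789, 75.99810791015625), (144.51011657714844, 107.86506652832031), 89.98302459716797)
```

View pics/end.png

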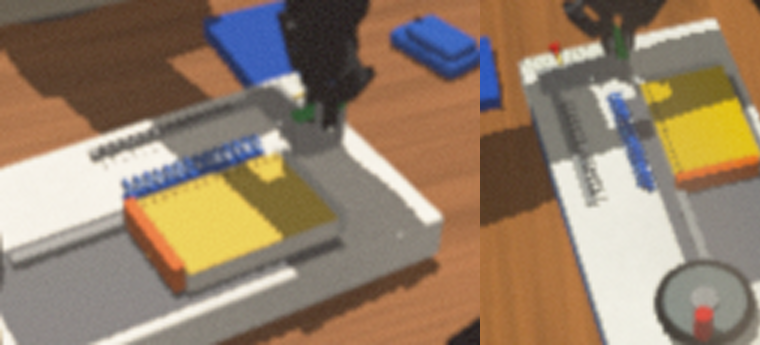

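```bash
python3 -c "
from bench import *
print(hand_in())"
```

```text
the job is handed in; nothing more can be done
None
```

I wound the guide until the pages were snug and square against the fence by my camera and force readings. I then pulled the green handle to the red clip and handed the job in at about 12 s, with the gripper still holding the handle and the pointer within about 1 mm of the mark by my estimate; no verdict came back.

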